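# Turn a reference tile over on the turning stand

### The arm

A 6-joint arm with a two-finger parallel gripper is mounted at the origin on a cart in front of the work surface, level with it; the furniture and walls round the work are solid. World frame = base frame: x ahead of the robot, y to its left, z up, the work surface at z = 0. Lengths are in m, angles in rad, forces in N, time in s.
With the tool pointing down it reaches from about 0.35 to 0.85 m from the base axis. Payload 8.1 kg.
Tool frame: the origin (TCP) lies on the mounting face of the last link; the fingertips stand 173 mm ahead of it and the grasp point (between the pads) lies ahead of it (env.grip_point_offset is the z of the grasp point in the tool frame, in m); z points along the fingers, x is the direction in which the jaws open and shut, and the axes are right-handed (so a half turn about z gives the same grasp; the last joint's range is limited). The gripper opens to 85 mm and grips with 20 to 120 N. Pads are 22 mm wide; open, the fingers measure 114 mm over their backs; the gripper's body (76 mm by 85 mm) begins 54 mm behind the grasp point. The pads swing forward as they close: fully open they stand 13 mm farther back than shut.
Start: joints at [1.041, 0.13, 1.488, -0, 1.523, -0.085], TCP at [0.258, 0.542, 0.405] pointing down, gripper open.
Joint ranges: [-2.96, 2.96], [-0.89, 2.26], [0.02, 2.5], [-1.34, 4.48], [0, 2.73], [-2.66, 2.66]. Speed limits (rad/s): [2.39, 2.39, 2.79, 3.14, 3.14, 3.14].

### API

Orientations are given as [roll, pitch, yaw] about the fixed x, y, z axes, in that order (R = Rz(yaw) Ry(pitch) Rx(roll)).
In Python, from plant import env gives the robot as it stands.
- The arm moves only by the tool carry_out, never from a script. Its argument "series" is a list of rows, each an object with "delta_rot": the turn, a rotation vector about the world's x, y, z in rad, a list of three; "linear": the shift along the world's x, y, z in m, a list of three; "claw": the finger opening in m, from 0 to 0.0854. In form: [{"delta_rot": [ax, ay, az], "linear": [tx, ty, tz], "claw": claw}, ...]. A call has 1 to 12 rows; each row shifts and turns the commanded pose from where the row before left it; what a row does not reach is not made up. A row lasts 1/8 s, in which the tool goes at most 62.5 mm and 10.7 degrees, less where a joint would pass 70% of its speed; a pose out of reach is approached as far as the arm can. A call is refused whole if a number of a shift passes 0.0625 or a number of a turn 0.188, either way. A call with a gripper value outside its range is refused whole. The fingers move at their own pace and stop on an object; "squeeze" is the grip in N (left out, the last holds). Time passes only in rows, so rows that do not move let the fingers close. It gives the time, the measured TCP pose, the force and the opening at its end, in the units of the state.
- env.read_state(): the state, without advancing time (a new reading comes with each control period).
- env.get_image(name): name is "side" or "top" or "wrist"; returns a dict with "image" (480x640x3 uint8, red, green, blue), "mtx" (3x3 intrinsics, pixels), "cam_to_world" (4x4, takes a point from camera to world coordinates); the wrist camera has in their place "tool_from_camera" (4x4, takes a point from camera to tool coordinates, whose origin is the TCP and whose axes are the tool frame's). Camera axes: x right, y down, z forward; pixel columns grow to the right and rows downward; lengths in m; the calibration is good to about 2 mm. A picture is of the moment at which its call begins: read the wrist's pose just before it. There is no depth.
- env.finish_job(): hands the job in, once; it reports no verdict.
The state is a dict: "t": time; "joint_positions": joint angles; "joint_velocities": joint speeds; "joint_torque": joint torques, N m; "position": TCP position; "orientation": TCP orientation; "force": force on the tool from outside, world axes, zero at the start; "torque": the same for the moment, N m; "width": finger opening in m.
Only numpy, scipy, OpenCV 4.12 (cv2) and the standard library are available. Lean on these libraries where they do the work, as an engineer would, in place of code of your own. Each camera call takes 0.05 s, during which the arm holds its last target. There are 200 camera calls.

### The job

Turn the two-faced reference tile over so that its white face is up for the next colour reading, using fingertip pushes only. Push it along the bench against the turning stand until it tips up and is left leaning on the stand's top edge by itself, then reach behind the stand and push the tile's top edge back so that it falls over and lies flat on the bench just in front of the stand, white face up. Push gently, never pinch the tile or lift it off the bench, and leave the stopper, the vial and the crucible where they are.

Things in the scene. Friction and masses are not known exactly. Their poses are not given: they have to be found in the camera images.
- tile: Loose tile, 100 (its x) x 80 (y) x 10 mm (z), about 150 g: 4 mm white ceramic under 6 mm grey plastic with four small screws. Origin at its centre; z points out of the grey face (up at the start, down when turned over). It starts flat before the stand, its +x edge towards the stand and 25 to 80 mm from it, up to 0.2 rad and 15 mm from square.
- tile_near (a point): Middle of the tile's -x edge (50 mm from its centre, half-way through its thickness): the edge nearer the robot at the start, and the one to push; it stays down on the bench as the other edge climbs the stand. A few newtons are enough; once this edge has reached the stand's foot line it goes no farther and the force rises steeply.
- tile_far (a point): Middle of the tile's +x edge: the edge that meets the stand, climbs it and is uppermost when the tile leans.
- stand: Aluminium stand fixed to the bench, 130 mm wide (y). Origin on the bench at the middle of its front foot line; x level, into and behind the stand, away from the robot; z up. Slippery front of three ever steeper faces from (x 0, z 0) through (10, 10), (19, 25) to (28, 62) mm; plate 4 mm thick. Open back; a 4 mm high foot reaches to x 51 mm.
- stand_edge (a point): Middle of the stand's rounded top edge, 63 mm above the bench, 30 mm behind the foot line. A tile pushed with its lower edge to the foot line leans here about 65 degrees from level and reaches 90 mm high: its top 28 mm stick out above and behind this edge, free to be pushed from behind; its lower edge does not slip on the bench.
- stopper: Bystander: red-brown rubber stopper, 35 mm wide, 27 mm high, loose, beside the work. Origin: centre of its underside.
- vial: Bystander: small vial with white cap, 22 mm wide, 43 mm high, loose, beside the work. Origin: centre of its underside.
- crucible: Bystander: white crucible, 50 mm wide, 37 mm high, loose, beside the work. Origin: centre of its underside.
There are look-alikes about, which are no part of the job. Leave any pink or purple look-alike of the tile alone. Leave any green look-alike of the stand alone.

How it is judged:
By the outcome, as a careful person would: the job done as asked, in the order asked, and still so for the second after the job is handed in, with the robot touching nothing.
It also fails if it takes over 48 s, if anything falls off the work surface, if the arm or the gripper's body presses on something with over 40 N, if the wrist force passes 120 N, or if a joint passes its speed limit or range.

## Working session

There is one attempt and no reset: what is moved stays moved. The work goes in short steps, Python scripts to look and compute and a tool call to move; the robot and the scene stay as the last step left them, time stands still between calls to the robot, and variables do not carry over. Pictures are saved under pics/ and viewed, about 8 in all and at most 12, crops included, and the job is handed in when it is done.

Besides the shell and the picture viewer there is one more tool, called after "Request:" as name(argument=value, ...), one argument or row to a line, values as JSON. carry_out: Moves the arm, as the interface text tells. Its arguments: {"type":"object","properties":{"series":{"type":"array"},"squeeze":{"type":"number"}},"required":["series"]}

```bash
mkdir -p pics
cat > h.py <<'E'
import numpy as np, cv2
from plant import env
def grab(n,f=None):
    d=env.get_image(n)
    if f: cv2.imwrite('pics/'+f,d['image'][:,:,::-1])
    return d
def ray_z(d,u,v,z):
    M=np.array(d['cam_to_world']);K=np.array(d['mtx'])
    r=M[:3,:3]@np.linalg.inv(K)@[u,v,1.];o=M[:3,3]
    return o+r*(z-o[2])/r[2]
def proj(d,p):
    M=np.linalg.inv(np.array(d['cam_to_world']));K=np.array(d['mtx'])
    q=K@(M[:3,:3]@np.array(p)+M[:3,3]);return q[:2]/q[2]
E
python3 - <<'E'
from h import *
for n in('top','side'):
    d=grab(n,n+'0.png'); print(n,np.round(d['cam_to_world'],3).tolist(),np.round(d['mtx'],1).tolist())
s=env.read_state();print(s['t'],s['position'],s['orientation'],s['force'],s['width'],env.grip_point_offset)
E
```

```text
top [[0.045, -0.975, 0.22, 0.303], [-0.999, -0.045, 0.006, 0.01], [0.004, -0.22, -0.976, 1.042], [0.0, 0.0, 0.0, 1.0]] [[521.3, 0.0, 305.5], [0.0, 521.3, 242.4], [0.0, 0.0, 1.0]]
side [[-1.0, 0.021, -0.001, 0.514], [0.012, 0.526, -0.85, 0.873], [-0.018, -0.85, -0.526, 0.611], [0.0, 0.0, 0.0, 1.0]] [[527.9, 0.0, 324.0], [0.0, 527.9, 244.9], [0.0, 0.0, 1.0]]
0.1 [0.25804015 0.54143997 0.40371112] [-3.14141954e+00  1.73442839e-03  1.12600717e+00] [ 0.16054635 -0.25629988  0.01348726] 0.08543376477884847 0.1547
```

View pics/top0.png

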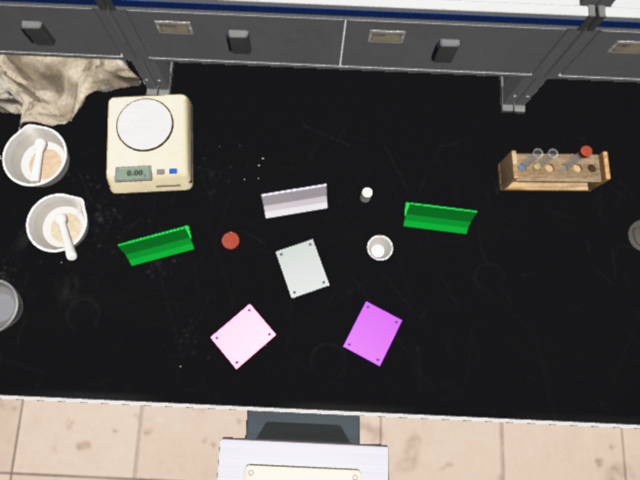

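View pics/side0.png

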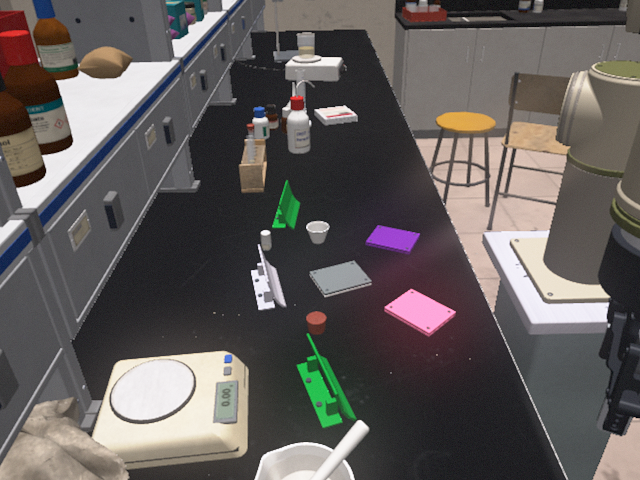

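Tile candidates in the top view are grey (302,268), pink (243,336) and purple (373,333). The grey one with screws fits. Stand candidates are bare aluminium (295,200), green (157,245) and green (440,218), and the aluminium one fits. I'll confirm both in one enlarged crop.

Run:
```python
from h import *
t=cv2.imread('pics/top0.png');s=cv2.imread('pics/side0.png')
a=cv2.resize(t[175:305,210:410],(800,520)[:2],interpolation=cv2.INTER_CUBIC)
a=cv2.resize(t[175:305,250:350],(400,520),interpolation=cv2.INTER_CUBIC)
b=cv2.resize(s[225:325,240:377],(400,292),interpolation=cv2.INTER_CUBIC)
c=np.zeros((520,800,3),np.uint8);c[:,:400]=a;c[:292,400:]=b
cv2.imwrite('pics/crop1.png',c)
```

```text
(no output)
```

View pics/crop1.png

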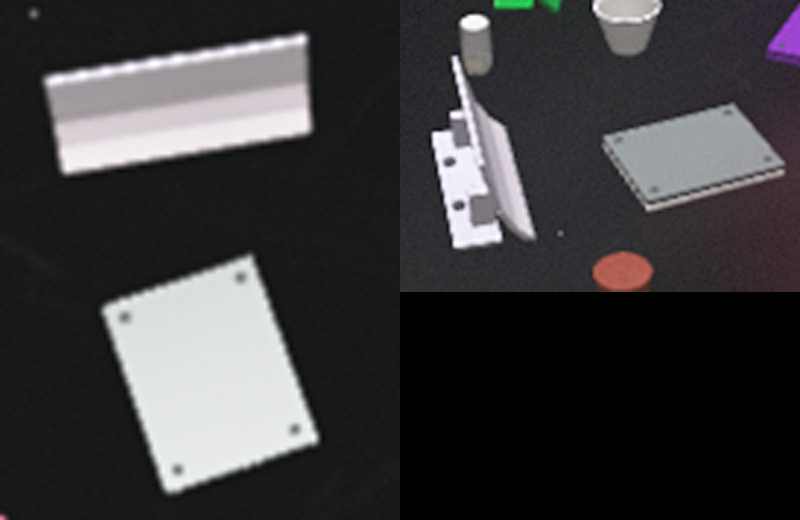

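The crop confirms both: a grey tile with four screws and a pale edge under it, and the bare aluminium stand.

Run:
```python
from h import *
T=grab('top');S=grab('side')
tp=lambda x,y:(250+x/4,175+y/4)
sp=lambda x,y:(240+(x-400)/2.92,225+y/2.92)
def tri(a,b):
    A=[];B=[]
    for d,(u,v) in((T,a),(S,b)):
        M=np.array(d['cam_to_world']);r=M[:3,:3]@np.linalg.inv(d['mtx'])@[u,v,1];r/=np.linalg.norm(r)
        P=np.eye(3)-np.outer(r,r);A.append(P);B.append(P@M[:3,3])
    return np.linalg.lstsq(np.vstack(A),np.hstack(B),rcond=None)[0]
tt=[(101,307),(251,255),(318,440),(167,493)]
ss=[(649,207),(603,141),(735,103),(784,166)]  # farL, farR, nearR, nearL ; far=+x
P=[]
for a,b in zip(tt,ss):
    q=ray_z(T,*tp(*a),.01);P.append(q)
    print('tile',q.round(4),'side',ray_z(S,*sp(*b),.01).round(4),'tri',tri(tp(*a),sp(*b)).round(4))
P=np.array(P);e=(P[0]+P[1]-P[2]-P[3])/2
print('centre',P.mean(0),'yaw',np.arctan2(e[1],e[0]),'len',np.hypot(*e[:2]))
for n,L,z in(('foot',[(65,174),(312,132)],0.),('edge',[(45,78),(305,36)],.063)):
    q=[ray_z(T,*tp(*a),z) for a in L];d=q[0]-q[1]
    print(n,np.round(q,4).tolist(),'mid',np.mean(q,0).round(4),'yaw',np.arctan2(-d[0],d[1]),'w',np.hypot(*d[:2]))
print('side edge',ray_z(S,*sp(455,60),.063),ray_z(S,*sp(532,238),0), tri(tp(305,36),sp(455,58)))
for n,px,z in(('stopper',(230,240),.027),('vial',(367,192),.043),('cruc',(379,245),.037)):
    print(n,ray_z(T,*px,z).round(3))
```

```text
tile [0.513  0.0757 0.01  ] side [0.5122 0.0822 0.01  ] tri [0.513  0.0761 0.0056]
tile [0.5434 0.0011 0.01  ] side [0.5426 0.0071 0.01  ] tri [0.5435 0.0012 0.0062]
tile [ 0.4504 -0.0362  0.01  ] side [ 0.4497 -0.0365  0.01  ] tri [ 0.45   -0.0361  0.0103]
tile [0.4206 0.0376 0.01  ] side [0.4219 0.0406 0.01  ] tri [0.4212 0.0376 0.0078]
centre [0.48183734 0.01956353 0.01      ] yaw 0.3861506689701059 len 0.10011474247396314
foot [[0.5843, 0.099, 0.0], [0.6129, -0.0279, 0.0]] mid [0.5986 0.0356 0.    ] yaw 0.2209883577969265 w 0.13008958106841095
edge [[0.6156, 0.1064, 0.063], [0.6433, -0.0204, 0.063]] mid [0.6294 0.043  0.063 ] yaw 0.21439335501191492 w 0.1298396266394579
side edge [ 0.64141669 -0.01640495  0.063     ] [0.58696714 0.09884463 0.        ] [ 0.64260868 -0.02039954  0.06243216]
stopper [0.529 0.166 0.027]
vial [ 0.637 -0.103  0.043]
cruc [ 0.53  -0.13   0.037]
```

Positions agree between the views. Stand yaw is about 0.217, and the tile is yawed +0.17 relative to it. I'm moving to hover behind the tile's near edge with the jaws along stand-y, partly open for a two-point push.

Request:
carry_out(
  series=[
    {"delta_rot":[0,0,0.1655],"linear":[0.0106,-0.0456,0],"claw":0.04},
    {"delta_rot":[0,0,0.1655],"linear":[0.0106,-0.0456,0],"claw":0.04},
    {"delta_rot":[0,0,0.1655],"linear":[0.0106,-0.0456,0],"claw":0.04},
    {"delta_rot":[0,0,0.1655],"linear":[0.0106,-0.0456,0],"claw":0.04},
    {"delta_rot":[0,0,0],"linear":[0.0106,-0.0456,-0.02],"claw":0.04},
    {"delta_rot":[0,0,0],"linear":[0.0106,-0.0456,-0.02],"claw":0.04},
    {"delta_rot":[0,0,0],"linear":[0.0106,-0.0456,-0.02],"claw":0.04},
    {"delta_rot":[0,0,0],"linear":[0.0106,-0.0456,-0.02],"claw":0.04},
    {"delta_rot":[0,0,0],"linear":[0.0106,-0.0456,-0.02],"claw":0.04},
    {"delta_rot":[0,0,0],"linear":[0.0106,-0.0456,-0.02],"claw":0.04},
    {"delta_rot":[0.0215,-0.0977,0],"linear":[0.0106,-0.0456,-0.02],"claw":0.04},
    {"delta_rot":[0,0,0],"linear":[0.0106,-0.0456,-0.02],"claw":0.04},
  ],
)

```text
t: 1.7
position: [0.3852, -0.0071, 0.2444]
orientation: [3.039, 0.001, 1.788]
force: [0.9, 0.5, 0.5]
width: 0.04
```

Request:
carry_out(
  series=[
    {"delta_rot":[0,0,0],"linear":[0,0,-0.03],"claw":0.04},
    {"delta_rot":[0,0,0],"linear":[0,0,-0.03],"claw":0.04},
    {"delta_rot":[0,0,0],"linear":[0,0,0],"claw":0.04},
  ],
)

```text
t: 2.08
position: [0.3836, -0.0055, 0.1825]
orientation: [3.047, -0.002, 1.787]
force: [0.3, 1.1, 0.4]
width: 0.0402
```

Run:
```python
from h import *
s=env.read_state();print(s['t'],s['position'],s['orientation'],s['force'],s['width'])
d=grab('side')
i=d['image'][180:330,250:450,::-1]
cv2.imwrite('pics/side1.png',cv2.resize(i,(800,600),interpolation=cv2.INTER_CUBIC))
```

```text
2.075 [ 0.38364567 -0.00549272  0.18246671] [ 3.04682995e+00 -2.05704235e-03  1.78745579e+00] [0.3276382  1.09433917 0.39642073] 0.04016629664914576
```

View pics/side1.png

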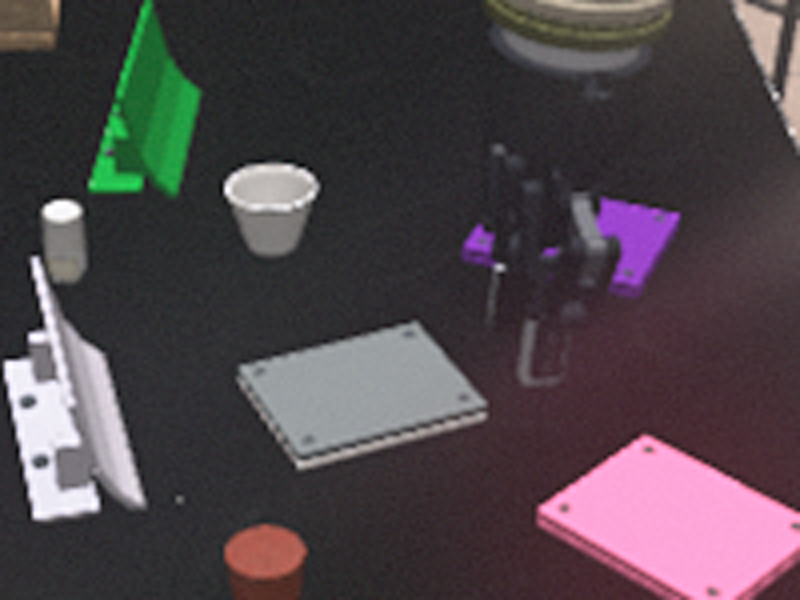

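The fingertips are open behind the near edge, with the left tip at crop px (540,380). They are clear of the pink and purple tiles. I'm descending to feel for the bench.

Request:
carry_out(
  series=[
    {"delta_rot":[0,0,0],"linear":[0,0,-0.004],"claw":0.04},
    {"delta_rot":[0,0,0],"linear":[0,0,-0.003],"claw":0.04},
    {"delta_rot":[0,0,0],"linear":[0,0,0],"claw":0.04},
  ],
)

```text
t: 2.5
position: [0.3856, -0.0055, 0.1781]
orientation: [3.041, 0.0, 1.788]
force: [0.0, -0.2, 0.4]
width: 0.04
```

Request:
carry_out(
  series=[
    {"delta_rot":[0,0,0],"linear":[0,0,-0.002],"claw":0.04},
    {"delta_rot":[0,0,0],"linear":[0,0,0],"claw":0.04},
  ],
)

```text
t: 2.75
position: [0.3853, -0.0055, 0.1756]
orientation: [3.042, 0.0, 1.788]
force: [-0.9, -0.2, -0.7]
width: 0.0396
```

Request:
carry_out(
  series=[
    {"delta_rot":[0,0,0],"linear":[0,0,-0.0015],"claw":0.04},
    {"delta_rot":[0,0,0],"linear":[0,0,0],"claw":0.04},
  ],
)

```text
t: 3.0
position: [0.3853, -0.0056, 0.1741]
orientation: [3.042, -0.0, 1.788]
force: [0.1, 0.1, -0.3]
width: 0.0402
```

Request:
carry_out(
  series=[
    {"delta_rot":[0,0,0],"linear":[0,0,-0.0015],"claw":0.04},
    {"delta_rot":[0,0,0],"linear":[0,0,0],"claw":0.04},
  ],
)

```text
t: 3.25
position: [0.3853, -0.0056, 0.1725]
orientation: [3.042, -0.0, 1.788]
force: [0.8, 1.0, 0.1]
width: 0.0398
```

Request:
carry_out(
  series=[
    {"delta_rot":[0,0,0],"linear":[0,0,-0.0015],"claw":0.04},
    {"delta_rot":[0,0,0],"linear":[0,0,0],"claw":0.04},
  ],
)

```text
t: 3.5
position: [0.3855, -0.0056, 0.1716]
orientation: [3.042, 0.0, 1.788]
force: [-3.4, 0.8, 7.3]
width: 0.0401
```

Request:
carry_out(
  series=[
    {"delta_rot":[0,0,0],"linear":[0,0,-0.0015],"claw":0.04},
    {"delta_rot":[0,0,0],"linear":[0,0,0],"claw":0.04},
  ],
)

```text
t: 3.75
position: [0.3858, -0.0056, 0.1713]
orientation: [3.042, -0.0, 1.788]
force: [-13.9, 1.2, 27.9]
width: 0.0401
```

Bench contact is at TCP z≈0.1717. I'm backing off 3.5 mm and pushing forward.

Request:
carry_out(
  series=[
    {"delta_rot":[0,0,0],"linear":[0,0,0.0035],"claw":0.04},
    {"delta_rot":[0,0,0],"linear":[0.00732,0.00161,0],"claw":0.04},
    {"delta_rot":[0,0,0],"linear":[0.00732,0.00161,0],"claw":0.04},
    {"delta_rot":[0,0,0],"linear":[0.00732,0.00161,0],"claw":0.04},
    {"delta_rot":[0,0,0],"linear":[0.00732,0.00161,0],"claw":0.04},
    {"delta_rot":[0,0,0],"linear":[0.00732,0.00161,0],"claw":0.04},
    {"delta_rot":[0,0,0],"linear":[0.00732,0.00161,0],"claw":0.04},
    {"delta_rot":[0,0,0],"linear":[0.00732,0.00161,0],"claw":0.04},
    {"delta_rot":[0,0,0],"linear":[0.00732,0.00161,0],"claw":0.04},
    {"delta_rot":[0,0,0],"linear":[0.00732,0.00161,0],"claw":0.04},
    {"delta_rot":[0,0,0],"linear":[0,0,0],"claw":0.04},
  ],
)

```text
t: 5.12
position: [0.4519, 0.009, 0.1734]
orientation: [3.041, 0.0, 1.788]
force: [-0.2, -0.7, 0.6]
width: 0.0399
```

Run:
```python
from h import *
s=env.read_state();print(s['t'],s['position'],s['force'])
a=grab('side')['image'][180:330,250:450,::-1];b=grab('top')['image'][170:320,220:420,::-1]
cv2.imwrite('pics/p2.png',cv2.resize(np.vstack([b,a]),(800,1200)[:2],interpolation=cv2.INTER_CUBIC)) if 0 else cv2.imwrite('pics/p2.png',cv2.resize(np.hstack([a,b]),(800,300),interpolation=cv2.INTER_CUBIC))
```

```text
5.125 [0.45186665 0.00897564 0.17341712] [-0.20295074 -0.70946759  0.61141632]
```

View pics/p2.png

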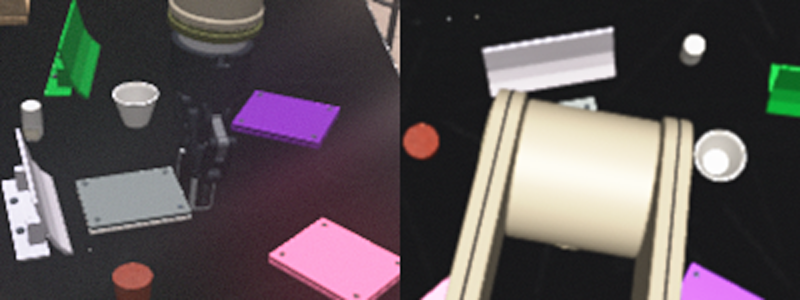

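The tile is now square to the stand, with its far edge about 20 mm short. I'm continuing gently.

Request:
carry_out(
  series=[
    {"delta_rot":[0,0,0],"linear":[0.00488,0.00108,0],"claw":0.04},
    {"delta_rot":[0,0,0],"linear":[0.00488,0.00108,0],"claw":0.04},
    {"delta_rot":[0,0,0],"linear":[0.00488,0.00108,0],"claw":0.04},
    {"delta_rot":[0,0,0],"linear":[0.00488,0.00108,0],"claw":0.04},
    {"delta_rot":[0,0,0],"linear":[0.00488,0.00108,0],"claw":0.04},
    {"delta_rot":[0,0,0],"linear":[0.00488,0.00108,0],"claw":0.04},
    {"delta_rot":[0,0,0],"linear":[0.00488,0.00108,0],"claw":0.04},
  ],
)

```text
t: 6.1
position: [0.4853, 0.0166, 0.1728]
orientation: [3.043, -0.0, 1.788]
force: [-3.4, 0.1, 1.0]
width: 0.0398
```

Request:
carry_out(
  series=[
    {"delta_rot":[0,0,0],"linear":[0.00488,0.00108,0],"claw":0.04},
    {"delta_rot":[0,0,0],"linear":[0.00488,0.00108,0],"claw":0.04},
    {"delta_rot":[0,0,0],"linear":[0.00488,0.00108,0],"claw":0.04},
    {"delta_rot":[0,0,0],"linear":[0.00488,0.00108,0],"claw":0.04},
    {"delta_rot":[0,0,0],"linear":[0.00488,0.00108,0],"claw":0.04},
    {"delta_rot":[0,0,0],"linear":[0.00488,0.00108,0],"claw":0.04},
  ],
)

```text
t: 6.85
position: [0.5152, 0.023, 0.1734]
orientation: [3.041, 0.0, 1.788]
force: [-0.7, -0.5, 0.2]
width: 0.04
```

Run:
```python
from h import *
s=env.read_state();print(s['t'],s['position'],s['force'])
a=grab('side')['image'][190:310,240:400,::-1]
cv2.imwrite('pics/p3.png',cv2.resize(a,(640,480),interpolation=cv2.INTER_CUBIC))
```

```text
6.85 [0.51519785 0.02304755 0.1733865 ] [-0.65437564 -0.46981143  0.19139886]
```

View pics/p3.png

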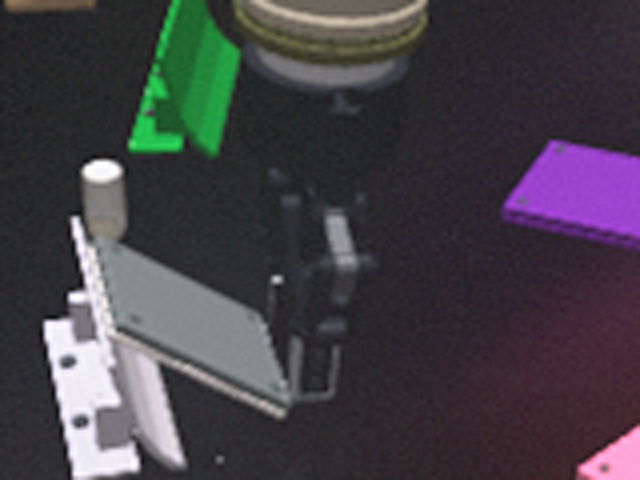

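The tile is climbing squarely, with its far edge at about half the stand height. Continuing.

Request:
carry_out(
  series=[
    {"delta_rot":[0,0,0],"linear":[0.00488,0.00108,-0.0007],"claw":0.04},
    {"delta_rot":[0,0,0],"linear":[0.00488,0.00108,0],"claw":0.04},
    {"delta_rot":[0,0,0],"linear":[0.00488,0.00108,0],"claw":0.04},
    {"delta_rot":[0,0,0],"linear":[0.00488,0.00108,0],"claw":0.04},
    {"delta_rot":[0,0,0],"linear":[0.00488,0.00108,0],"claw":0.04},
    {"delta_rot":[0,0,0],"linear":[0.00488,0.00108,0],"claw":0.04},
  ],
)

```text
t: 7.65
position: [0.5443, 0.0295, 0.1725]
orientation: [3.042, 0.0, 1.788]
force: [-0.9, -1.0, -0.1]
width: 0.0402
```

Request:
carry_out(
  series=[
    {"delta_rot":[0,0,0],"linear":[0.0029,0.00065,0],"claw":0.04},
    {"delta_rot":[0,0,0],"linear":[0.0029,0.00065,0],"claw":0.04},
    {"delta_rot":[0,0,0],"linear":[0,0,0],"claw":0.04},
  ],
)

```text
t: 8.02
position: [0.55, 0.0308, 0.1726]
orientation: [3.041, 0.0, 1.788]
force: [-0.1, -0.5, 0.1]
width: 0.0401
```

Request:
carry_out(
  series=[
    {"delta_rot":[0,0,0],"linear":[0.002,0.00045,0],"claw":0.04},
    {"delta_rot":[0,0,0],"linear":[0.002,0.00045,0],"claw":0.04},
    {"delta_rot":[0,0,0],"linear":[0,0,0],"claw":0.04},
  ],
)

```text
t: 8.4
position: [0.554, 0.0317, 0.1726]
orientation: [3.041, 0.0, 1.788]
force: [0.4, -0.8, 0.4]
width: 0.0399
```

Request:
carry_out(
  series=[
    {"delta_rot":[0,0,0],"linear":[0.0015,0.0003,0],"claw":0.04},
    {"delta_rot":[0,0,0],"linear":[0.0015,0.0003,0],"claw":0.04},
    {"delta_rot":[0,0,0],"linear":[0,0,0],"claw":0.04},
  ],
)

```text
t: 8.78
position: [0.5569, 0.0323, 0.1725]
orientation: [3.041, 0.0, 1.788]
force: [-0.2, 0.3, 0.6]
width: 0.0398
```

Run:
```python
from h import *
s=env.read_state();print(s['t'],s['position'],s['force'])
d=grab('side');a=d['image'][190:310,240:400,::-1]
cv2.imwrite('pics/p4.png',cv2.resize(a,(640,480),interpolation=cv2.INTER_CUBIC))
X=np.array([.9765,.2153]);Y=np.array([-.2153,.9765]);O=np.array([.5985,.0358])
for n,x,z in(('topWhite',.042,.0906),('topGrey',.033,.0949),('foot',0,0),('lowGrey',-.009,.0042)):
    p=O+x*X+.046*Y;u=proj(d,[*p,z]);print(n,((u-[240,190])*4).round())
```

```text
8.775 [0.55687578 0.03225212 0.17251363] [-0.16511737  0.29326106  0.5546074 ]
topWhite [ 75. 295.]
topGrey [ 94. 284.]
foot [179. 442.]
lowGrey [198. 432.]
```

View pics/p4.png

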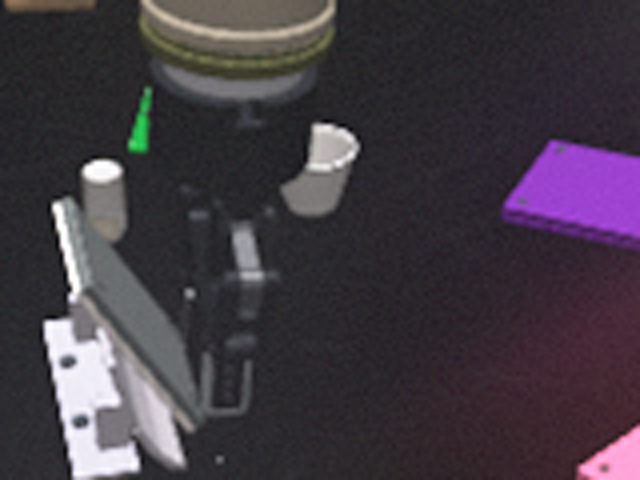

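The tile leans on the top edge, with its lower corner near crop px (195,428), a few mm short of the foot line. I'm creeping on until the force rises.

Request:
carry_out(
  series=[
    {"delta_rot":[0,0,0],"linear":[0.0012,0.00025,0],"claw":0.04},
    {"delta_rot":[0,0,0],"linear":[0.0012,0.00025,0],"claw":0.04},
    {"delta_rot":[0,0,0],"linear":[0,0,0],"claw":0.04},
  ],
)

```text
t: 9.2
position: [0.5592, 0.0328, 0.1725]
orientation: [3.041, 0.0, 1.788]
force: [-0.6, -0.4, -0.3]
width: 0.0402
```

Request:
carry_out(
  series=[
    {"delta_rot":[0,0,0],"linear":[0.001,0.0002,0],"claw":0.04},
    {"delta_rot":[0,0,0],"linear":[0,0,0],"claw":0.04},
  ],
)

```text
t: 9.45
position: [0.5602, 0.033, 0.1725]
orientation: [3.041, 0.0, 1.788]
force: [-0.8, -0.4, 0.8]
width: 0.04
```

Request:
carry_out(
  series=[
    {"delta_rot":[0,0,0],"linear":[0.001,0.0002,0],"claw":0.04},
    {"delta_rot":[0,0,0],"linear":[0,0,0],"claw":0.04},
  ],
)

```text
t: 9.7
position: [0.5612, 0.0332, 0.1725]
orientation: [3.041, 0.0, 1.788]
force: [-0.2, 0.3, 0.1]
width: 0.0399
```

Request:
carry_out(
  series=[
    {"delta_rot":[0,0,0],"linear":[0.001,0.0002,0],"claw":0.04},
    {"delta_rot":[0,0,0],"linear":[0,0,0],"claw":0.04},
  ],
)

```text
t: 9.95
position: [0.5622, 0.0334, 0.1725]
orientation: [3.041, 0.0, 1.788]
force: [-1.0, -0.3, -0.3]
width: 0.0396
```

Request:
carry_out(
  series=[
    {"delta_rot":[0,0,0],"linear":[0.001,0.0002,0],"claw":0.04},
    {"delta_rot":[0,0,0],"linear":[0,0,0],"claw":0.04},
  ],
)

```text
t: 10.2
position: [0.5629, 0.0335, 0.1724]
orientation: [3.042, -0.0, 1.788]
force: [-4.1, -1.0, 2.3]
width: 0.04
```

Run:
```python
from h import *
s=env.read_state();print(s['t'],s['position'],s['force'])
d=grab('side');a=d['image'][190:310,240:400,::-1]
cv2.imwrite('pics/p5.png',cv2.resize(a,(640,480),interpolation=cv2.INTER_CUBIC))
```

```text
10.2 [0.56291106 0.03349352 0.1723675 ] [-4.08760727 -1.02017493  2.25394486]
```

View pics/p5.png

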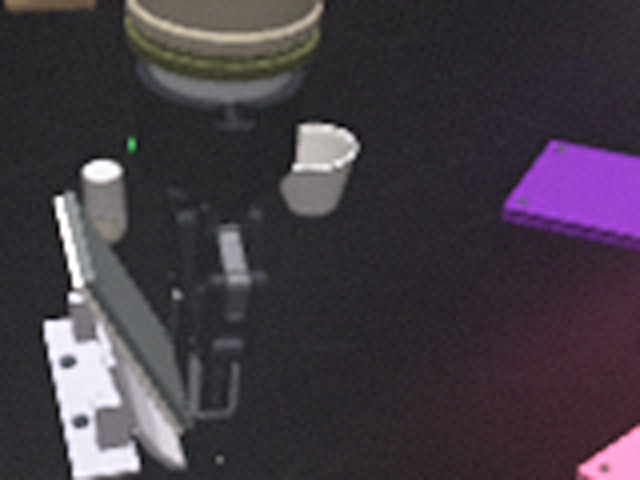

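The force rose to 4 N, so the lower edge is at the foot line and the tile leans at about 65°. I'm backing away, going up and over, and checking on the way that it leans by itself.

Request:
carry_out(
  series=[
    {"delta_rot":[0,0,0],"linear":[-0.002,-0.0004,0],"claw":0.04},
    {"delta_rot":[0,0,0],"linear":[-0.0098,-0.0022,0],"claw":0.04},
    {"delta_rot":[0,0,0],"linear":[-0.0195,-0.0043,0],"claw":0.04},
    {"delta_rot":[0,0,0],"linear":[-0.0273,-0.006,0],"claw":0.04},
    {"delta_rot":[0,0,0],"linear":[0,0,0.044],"claw":0.04},
    {"delta_rot":[0,0,0],"linear":[0,0,0.044],"claw":0.04},
    {"delta_rot":[0,0,0],"linear":[0,0,0.045],"claw":0.04},
    {"delta_rot":[-0.0215,0.0977,0],"linear":[0,0,0],"claw":0.04},
    {"delta_rot":[0,0,0],"linear":[0,0,0],"claw":0.04},
  ],
)

```text
t: 11.38
position: [0.5047, 0.0207, 0.3059]
orientation: [3.14, 0.0, 1.788]
force: [-0.4, -0.2, 0.0]
width: 0.0404
```

Run:
```python
from h import *
s=env.read_state();print(s['t'],s['position'],s['orientation'],s['force'])
d=grab('side');a=d['image'][190:310,240:400,::-1]
b=grab('wrist')['image'][:,:,::-1]
cv2.imwrite('pics/p6.png',np.hstack([cv2.resize(a,(400,300),interpolation=cv2.INTER_CUBIC),cv2.resize(b,(400,300),interpolation=cv2.INTER_AREA)]))
```

```text
11.375 [0.50465127 0.02067034 0.30594195] [3.14031075e+00 2.70536776e-04 1.78824378e+00] [-0.38297738 -0.2113949   0.01352802]
```

View pics/p6.png

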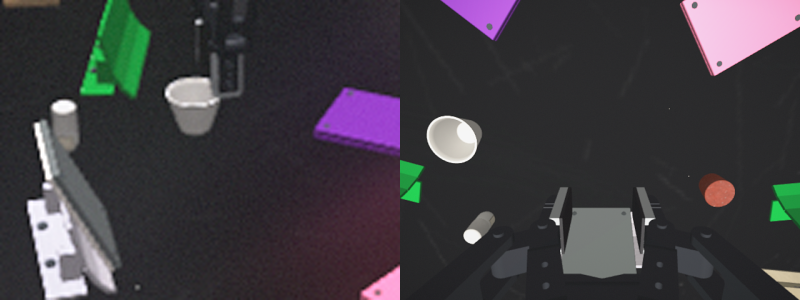

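It leans by itself, centred in the wrist view. Now I'm going over and down behind the top edge.

Request:
carry_out(
  series=[
    {"delta_rot":[0,0,0],"linear":[0.0336,0.0074,0],"claw":0.04},
    {"delta_rot":[0,0,0],"linear":[0.0336,0.0074,0],"claw":0.04},
    {"delta_rot":[0,0,0],"linear":[0.0336,0.0074,0],"claw":0.04},
    {"delta_rot":[0,0,0],"linear":[0.0336,0.0074,0],"claw":0.04},
    {"delta_rot":[0,0,0],"linear":[0.0336,0.0074,0],"claw":0.04},
    {"delta_rot":[0,0,0],"linear":[0,0,0],"claw":0.04},
    {"delta_rot":[0,0,0],"linear":[0,0,-0.03],"claw":0.04},
    {"delta_rot":[0,0,0],"linear":[0,0,-0.0285],"claw":0.04},
    {"delta_rot":[0,0,0],"linear":[0,0,0],"claw":0.04},
  ],
)

```text
t: 12.6
position: [0.6701, 0.0574, 0.2431]
orientation: [-3.135, -0.002, 1.788]
force: [0.8, 0.4, 0.3]
width: 0.0401
```

Run:
```python
from h import *
s=env.read_state();print(s['t'],s['position'],s['orientation'],s['force'])
d=grab('side');a=d['image'][190:310,200:360,::-1]
cv2.imwrite('pics/p7.png',cv2.resize(a,(640,480),interpolation=cv2.INTER_CUBIC))
```

```text
12.6 [0.67009621 0.05737539 0.24307801] [-3.13504590e+00 -1.57133710e-03  1.78783054e+00] [0.76909878 0.36152505 0.25535079]
```

View pics/p7.png

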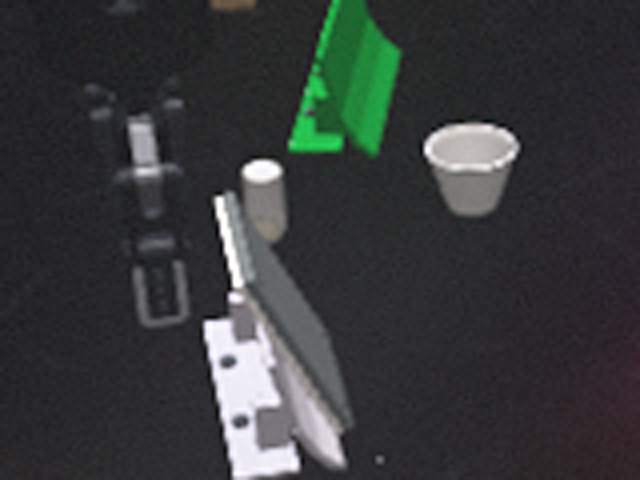

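The fingers are behind the tile's top and above the stand edge. I'm pushing back gently.

Request:
carry_out(
  series=[
    {"delta_rot":[0,0,0],"linear":[-0.00488,-0.00108,0.002],"claw":0.04},
    {"delta_rot":[0,0,0],"linear":[-0.00488,-0.00108,0],"claw":0.04},
    {"delta_rot":[0,0,0],"linear":[-0.00488,-0.00108,0],"claw":0.04},
    {"delta_rot":[0,0,0],"linear":[-0.00488,-0.00108,0],"claw":0.04},
    {"delta_rot":[0,0,0],"linear":[-0.00488,-0.00108,0],"claw":0.04},
    {"delta_rot":[0,0,0],"linear":[-0.00488,-0.00108,0],"claw":0.04},
    {"delta_rot":[0,0,0],"linear":[-0.00488,-0.00108,0],"claw":0.04},
    {"delta_rot":[0,0,0],"linear":[-0.00488,-0.00108,0],"claw":0.04},
  ],
)

```text
t: 13.65
position: [0.6332, 0.0489, 0.2489]
orientation: [-3.141, -0.0, 1.788]
force: [-0.2, -0.1, -0.8]
width: 0.0399
```

Request:
carry_out(
  series=[
    {"delta_rot":[0,0,0],"linear":[-0.00488,-0.00108,0],"claw":0.04},
    {"delta_rot":[0,0,0],"linear":[-0.00488,-0.00108,0],"claw":0.04},
    {"delta_rot":[0,0,0],"linear":[-0.00488,-0.00108,0],"claw":0.04},
    {"delta_rot":[0,0,0],"linear":[-0.00488,-0.00108,0],"claw":0.04},
  ],
)

```text
t: 14.15
position: [0.6137, 0.0446, 0.249]
orientation: [-3.142, -0.0, 1.788]
force: [-1.1, 0.4, 0.2]
width: 0.0402
```

Request:
carry_out(
  series=[
    {"delta_rot":[0,0,0],"linear":[-0.00391,-0.00086,0],"claw":0.04},
    {"delta_rot":[0,0,0],"linear":[-0.00391,-0.00086,0],"claw":0.04},
    {"delta_rot":[0,0,0],"linear":[-0.00391,-0.00086,0],"claw":0.04},
  ],
)

```text
t: 14.52
position: [0.602, 0.042, 0.249]
orientation: [3.142, 0.0, 1.788]
force: [0.1, -0.2, -0.3]
width: 0.0399
```

Run:
```python
from h import *
s=env.read_state();print(s['t'],s['position'],s['orientation'],s['force'])
d=grab('side');a=d['image'][190:310,200:360,::-1]
cv2.imwrite('pics/p8.png',cv2.resize(a,(640,480),interpolation=cv2.INTER_CUBIC))
```

```text
14.525 [0.60202039 0.04204084 0.24901296] [3.14153996e+00 7.16431500e-06 1.78799175e+00] [ 0.09874011 -0.23636877 -0.28596272]
```

View pics/p8.png

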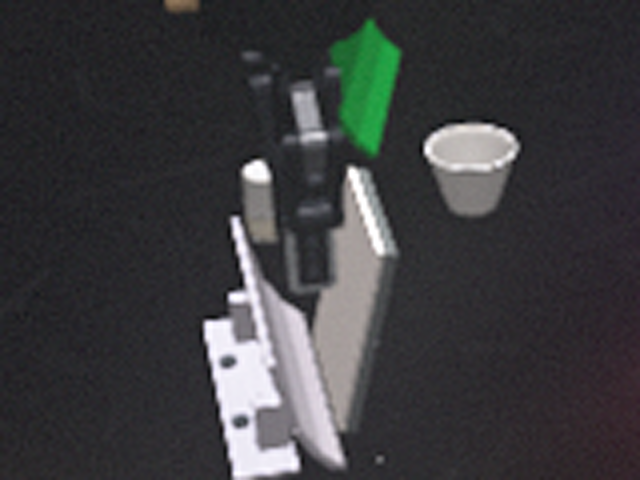

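The tile is about vertical or just past it, with its white face towards the stand. I'm pushing a little farther.

Request:
carry_out(
  series=[
    {"delta_rot":[0,0,0],"linear":[-0.00391,-0.00086,0],"claw":0.04},
    {"delta_rot":[0,0,0],"linear":[-0.00391,-0.00086,0],"claw":0.04},
    {"delta_rot":[0,0,0],"linear":[-0.00391,-0.00086,0],"claw":0.04},
    {"delta_rot":[0,0,0],"linear":[-0.00391,-0.00086,0],"claw":0.04},
    {"delta_rot":[0,0,0],"linear":[0,0,0],"claw":0.04},
    {"delta_rot":[0,0,0],"linear":[0,0,0],"claw":0.04},
    {"delta_rot":[0,0,0],"linear":[0,0,0.03],"claw":0.04},
    {"delta_rot":[0,0,0],"linear":[0,0,0.04],"claw":0.04},
    {"delta_rot":[0,0,0],"linear":[0,0,0.04],"claw":0.04},
    {"delta_rot":[0,0,0],"linear":[0,0,0],"claw":0.04},
  ],
)

```text
t: 15.82
position: [0.5881, 0.0387, 0.3639]
orientation: [3.134, 0.002, 1.788]
force: [0.9, 0.1, -0.0]
width: 0.04
```

Run:
```python
from h import *
s=env.read_state();print(s['t'],s['position'],s['force'])
d=grab('side');a=d['image'][160:340,200:440,::-1]
cv2.imwrite('pics/p9.png',cv2.resize(a,(800,600),interpolation=cv2.INTER_CUBIC))
```

```text
15.825 [0.5880554  0.03868053 0.3638882 ] [ 0.89285954  0.10687879 -0.03396265]
```

View pics/p9.png

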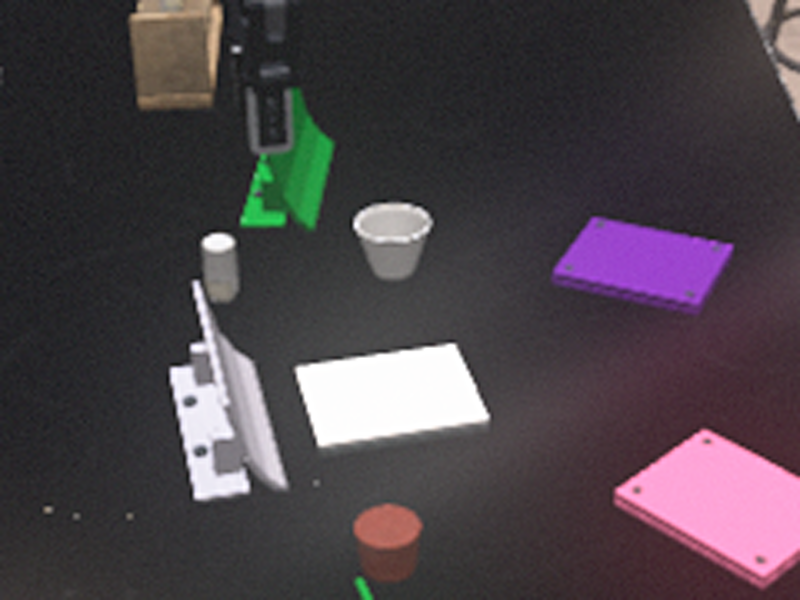

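The tile lies flat, white face up, in front of the stand at crop px (295–490, 345–445). The bystanders are in place and the fingers well clear. I'm handing in with a last numeric check.

Run:
```python
from h import *
d=grab('side');X=np.array([.9765,.2153]);Y=np.array([-.2153,.9765]);O=np.array([.5985,.0358])
for x,y in((297,368),(320,445),(488,415),(455,345)):
    p=ray_z(d,200+x*.3,160+y*.3,.01 if y!=445 else .01)[:2]-O;print((p@X).round(4),(p@Y).round(4))
print(env.finish_job())
```

```text
-0.0231 -0.0363
-0.0224 0.0429
-0.122 0.0389
-0.1215 -0.0364
the job is handed in; nothing more can be done
None
```

The tile is turned over and lies flat on the bench, white face up, in front of the stand. I handed the job in at about 16 s of the 48 s allowed.

- **Tipping up:** I pushed the tile's near edge with two fingertips until the force rose to about 4 N at the foot line. After I backed away, the tile stayed leaning on the stand's top edge by itself.
- **Turning over:** I then reached over and behind the stand and pushed the top edge back, with about 1 N measured, until the tile fell forward.
- **Final position:** The last side view puts the tile square to the stand and centred to within about 3 mm. Its nearer edge is about 23 mm in front of the foot line.
- **Surroundings:** By eye in that view, the stopper, vial and crucible stand where they were, as do the look-alikes in view. The gripper is well clear of everything.
- **Forces:** The largest reading was about 28 N down on the bench (31 N in all), briefly, while I was feeling for its height.
- **Disagreements:** The tile's starting yaw relative to the stand measured 0.17 rad, inside the stated 0.2. The two cameras differed by up to about 6 mm at the tile's corners before the push, and this caused no trouble.

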